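Take the shaken flask out of the shaker clamp and set it up for its pH reading

TASK

The sample in the shaker is ready for its pH reading. Slide the shaker's clamp jaw fully open, lift the conical flask out and stand it in the middle of the magnetic stirrer's plate, then take the pH electrode (the one with the short, thick head) out of the holder and lower it into the flask until its head rests on the flask's rim. Keep the flask upright, set both down without dropping them, and leave everything else on the bench where it stands.

Things in the scene. Friction and masses are not known exactly. Their poses are not given: they have to be found in the camera images.
- shaker: Orbital shaker, cream, 200 (x) by 180 (y) mm, fixed. Origin: centre of its underside on the bench; x points to its back, away from its front panel. Mat 88 mm above the bench. Two rails along x at y = +-78 mm, 138 mm up. At the back a fixed crossbar carries a rubber V (two faces at 45 deg, opening to -x). Jaw bars span 131 to 145 mm above the bench; blocks on the rails reach 154 mm.
- jaw (a joint): Sliding clamp jaw: a crossbar with a flat rubber face that runs on the two rails. 0 = clamped on the flask, 0.050 m = fully open (end stop). It opens along the shaker's -x (towards the front panel), resists with about 6 N of friction and stays where it is left.
- jaw_knob (a point): Centre of the upright black pull knob on the sliding jaw, 171 mm above the bench: a cylinder 24 mm across, 35 mm tall (154 to 189 mm above the bench), on a thin stem over a lug (lug top 143 mm up). With the jaw shut it stands 66 mm from the flask's axis, on the shaker's -x side; it moves with the jaw.
- shaker_seat (a point): Point on the shaker's mat, 88 mm above the bench, at x = +28 mm in the shaker, where the flask's axis stands while clamped. The jaws hold the cone 23.5 mm from its axis, 43 mm above the mat; the base is wider (64 mm), so the flask cannot come straight up: with the jaw open, draw it 20 to 25 mm along the shaker's -x, off the fixed V, then lift.
- flask: Conical (Erlenmeyer) flask of off-white plastic, open at the top, clamped in the shaker at the start. 105 mm tall, base 64 mm across, cone up to a straight neck 30 mm across from 72 to 105 mm. Bore of the neck 21 mm; inner floor 4 mm above the underside. 0.11 to 0.20 kg. Origin: centre of the underside, z up the axis.
- flask_mouth (a point): Centre of the flask's mouth, at the top of its rim, 105 mm above its underside.
- stirrer: Flat magnetic stirrer, cream, 160 (x) by 115 (y) mm, 20 mm high, fixed to the bench. Origin: centre of its underside; x points to its back. A small dial, 28 mm above the bench, stands at x = -60, y = -30 mm.
- stirrer_plate (a point): Centre of the stirrer's round white plate (100 mm across, two printed circles), on its top face, 22 mm above the bench, 18 mm behind the stirrer's centre.
- holder: Electrode holder, fixed: grey base 85 (x) by 140 (y) by 12 mm with two upright white tubes 28 mm across, rims 110 mm above the bench, at y = +-37.5 mm, bore 17 mm. Origin: centre of its underside. The pH electrode hangs in one tube and another probe in the other; which is which changes.
- electrode: Cordless pH electrode: shaft 12 mm across and 88 mm long under a short thick black round head 30 mm across, 50 mm tall (lower 40 mm straight); 138 mm in all, 60 to 100 g. Hangs upright by its head in one tube of the holder, tip 22 mm above the bench. Origin: tip of the shaft, z up to the head. With its head on the flask's rim its tip is 17 mm above the flask's underside.
- probe: Bystander: conductivity probe in the other tube of the holder; slim tall black head 18 mm across, flange 28 mm across, 178 mm in all. Origin: tip of its shaft.
- spare_flask: Bystander: an empty flask just like the task's, standing on the bench near the stirrer. Origin: centre of the underside. 105 mm tall, 64 mm across.
- beaker: Bystander: glass beaker, 68 mm across, 85 mm tall, near the stirrer. Origin: centre of the underside.
- reagent: Bystander: amber reagent bottle, 60 mm across, 145 mm tall, near the holder. Origin: centre of the underside.
- cup0: Bystander: clear sample cup, 40 mm across, 36 mm tall, in front of the holder. Origin: centre of the underside.
- cup1: Bystander: a second clear sample cup, the same size, in front of the holder. Origin: centre of the underside.
- tube_rack: Bystander: white tube rack with stoppered tubes, 55 by 170 mm, 90 mm tall, at the back of the bench. Origin: centre of the underside.
- wash_bottle: Bystander: white wash bottle with a bent spout, 66 mm across, 194 mm tall, spout reaching 58 mm along its -x at 180 to 194 mm, beside the stirrer. Origin: centre of the underside.
There are look-alikes about, which are no part of the job. What is shaped like the electrode but turquoise or white is not meant.

How it is judged:
On the way, in this order (a step that is already met when the one before it is completed fails the run):
1. the jaw is fully open (42 mm or more) with the flask still standing on the shaker's mat (value of joint jaw above 0.042 m and z of flask in the frame of shaker_seat below 0.008 m and horizontal distance between flask and shaker_seat below 0.05 m), for 0.1 s.
2. the flask stands upright within 20 mm of the middle of the stirrer's plate, let go of (horizontal distance between flask and stirrer_plate below 0.02 m and z of flask in the frame of stirrer_plate between -0.006 and 0.006 m and angle between flask's own z axis and vertical below 0.08 rad and contact force between the fingers and flask below 0.2 N), for 0.2 s.
At the end, for the whole second after the job is handed in: Jaw open 42 mm or more; flask upright (0.08 rad) on the stirrer's plate within 20 mm of its middle; electrode in the flask, head on the rim (tip 11 to 23 mm above the flask's underside, within 20 mm of its axis), upright within 0.15 rad; both at rest (value of joint jaw above 0.042 m and horizontal distance between flask and stirrer_plate below 0.02 m and z of flask in the frame of stirrer_plate between -0.006 and 0.006 m and angle between flask's own z axis and vertical below 0.08 rad and z of electrode in the frame of flask between 0.011 and 0.023 m and horizontal distance between electrode and flask below 0.02 m and angle between electrode's own z axis and vertical below 0.15 rad and linear speed of each of flask, electrode below 0.02 m/s); the robot touches nothing.
It fails at once if the flask is tipped by more than 0.5 rad (angle between flask's own z axis and vertical above 0.5 rad).
It fails at once if the flask is let go of more than 15 mm above the stirrer's plate (horizontal distance between flask and stirrer_plate below 0.06 m and z of flask in the frame of stirrer_plate above 0.015 m and contact force between the fingers and flask below 0.05 N).
It fails at once if the electrode is let go of over the flask with its head more than 15 mm above the rim (horizontal distance between electrode and flask below 0.03 m and z of electrode in the frame of flask above 0.032 m and contact force between the fingers and electrode below 0.05 N).
It fails at once if a bystander is shifted by more than 30 mm or knocked over (distance of any of probe, spare_flask, beaker, reagent, cup0, cup1, tube_rack, wash_bottle from where it was at the start of the episode above 0.03 m or angle between any of probe, spare_flask, beaker, reagent, cup0, cup1, tube_rack, wash_bottle's own z axis and vertical above 0.5 rad).
It also fails if it takes over 72 s, if anything falls off the work surface, if the arm or the gripper's body presses on something with over 40 N, if the wrist force passes 120 N, or if a joint passes its speed limit or range.

ROBOT

A 7-joint arm with a two-finger parallel gripper is mounted at the origin on the work surface. World frame = base frame: x ahead of the robot, y to its left, z up, the work surface at z = 0. Lengths are in m, angles in rad, forces in N, time in s.
With the tool pointing down it reaches from about 0.4 to 0.85 m from the base axis. Payload 6.9 kg.
Tool frame: the origin (TCP) lies at the very end of the fingers, on their centre line; the grasp point (between the pads) lies 19 mm behind it; z points along the fingers, y is the line along which they close (so a half turn about z gives the same grasp; the last joint's range is limited). The gripper opens to 85 mm and grips with 20 to 120 N. Pads are 22 mm wide; open, the fingers measure 114 mm over their backs; the gripper's body (76 mm by 85 mm) begins 54 mm behind the grasp point. The pads swing forward as they close: fully open they stand 13 mm farther back than shut.
Start: joints at [1.282, 0.507, -0.238, 1.5, 0.126, 1.149, -0.155], TCP at [0.24, -0.577, 0.231] pointing down, gripper open.
Joint ranges: [-3.08, 3.08], [-0.24, 2.05], [-1.43, 1.35], [0, 2.5], [-1.52, 4.66], [0.17, 1.96], [-2.89, 2.89]. Speed limits (rad/s): [2.39, 2.39, 3.14, 3.14, 3.14, 3.14, 3.14].

INTERFACE

Orientations are given as a unit quaternion [x, y, z, w].
In Python, from workcell import bot gives the robot as it stands. The module is installed in compiled form; this text tells all that it offers.
- The arm moves only by the tool apply_moves, never from a script. Its argument "moves" is text: rows parted by semicolons, each of 6 numbers parted by spaces: the shift along the tool's x, y, z in mm, then the turn, a rotation vector about the tool's x, y, z in degrees. In form: tx ty tz rx ry rz; .... A call has 1 to 10 rows; each row is the pose to reach, as a shift and turn from the pose commanded when the call began, along the tool's axes at that moment; what a row does not reach only later rows make up. A row lasts 1/8 s, in which the tool goes at most 62.5 mm and 10.7 degrees, less where a joint would pass 70% of its speed; a pose out of reach is approached as far as the arm can. A call with a gripper value outside its range is refused whole. "claw" is the opening, from 0 (shut) to 1 (fully open), set as the call begins (left out, the last holds). The fingers move at their own pace and stop on an object; "force" is the grip in N (left out, the last holds). Time passes only in rows, so rows that repeat a pose let the fingers close. It gives the time, the measured TCP pose, the force, the opening and the grip force at its end, in the units of the state.
- bot.state(): the state, without advancing time (a new reading comes with each control period).
- bot.snapshot(name): name is "side" or "top" or "wrist"; returns the picture (384x512x3 uint8, blue, green, red); there is no depth.
- bot.camera_info(name): a dict with "fx", "fy", "cx", "cy" (pixels), "distortion" ([k1, k2, p1, p2, k3] as OpenCV has them; the pictures are not rectified), "position" and "orientation" of the camera in the world. Camera axes: x right, y up, looking along -z (the intrinsics and any distortion apply to the point x, -y, -z); pixel columns grow to the right and rows downward; lengths in m; the calibration is good to about 2 mm. A picture is of the moment at which its call begins: read the wrist's pose just before it. camera_info takes no time and is no camera call; for the wrist camera it gives the pose at the moment of the call.
- bot.hand_in(): hands the job in; it is judged then, once.
The state is a dict: "time_s": time; "q": joint angles; "joint_vel": joint speeds; "tau": joint torques, N m; "ee_pos": TCP position; "ee_rot": TCP orientation; "wrist_force": force on the tool from outside, world axes, zero at the start; "moment": the same for the moment, N m; "finger_gap": finger opening in m; "gripper_force": force on a finger pad.
Only numpy, scipy, OpenCV 4.12 (cv2) and the standard library are available. Lean on these libraries where they do the work, as an engineer would, in place of code of your own. Each camera call takes 0.05 s, during which the arm holds its last target. There are 200 camera calls.

## Working session

There is one attempt and no reset: what is moved stays moved. The work goes in short steps, Python scripts to look and compute and a tool call to move; the robot and the scene stay as the last step left them, time stands still between calls to the robot, and variables do not carry over. Pictures are saved under pics/ and viewed, at most 10 in all, crops included, and the job is handed in when it is done.

Besides the shell and the picture viewer there is one more tool, called after "Request:" as a command line: name --argument value ..., lists and objects as JSON in quotes. apply_moves: Moves the arm, as the interface text tells. Its arguments: {"type":"object","properties":{"moves":{"type":"string"},"claw":{"type":"number"},"force":{"type":"number"}},"required":["moves"]}

```bash
mkdir -p pics
cat > h.py <<'E'
import numpy as np, cv2
from scipy.spatial.transform import Rotation as R
from workcell import bot
def ray(info,uv):
    K=np.array([[info['fx'],0,info['cx']],[0,info['fy'],info['cy']],[0,0,1.]])
    p=cv2.undistortPoints(np.array(uv,float).reshape(-1,1,2),K,np.array(info['distortion'],float)).reshape(-1,2)
    d=np.c_[p[:,0],-p[:,1],-np.ones(len(p))]
    return np.array(info['position']),R.from_quat(info['orientation']).apply(d)
def onz(info,uv,z):
    c,d=ray(info,uv); return c+d*((z-c[2])/d[:,2])[:,None]
def proj(info,P):
    K=np.array([[info['fx'],0,info['cx']],[0,info['fy'],info['cy']],[0,0,1.]])
    q=R.from_quat(info['orientation']).inv().apply(np.atleast_2d(P)-np.array(info['position']))
    q=q*[1,-1,-1]
    return cv2.projectPoints(q,np.zeros(3),np.zeros(3),K,np.array(info['distortion'],float))[0].reshape(-1,2)
def snap(cam,name,crop=None,s=1.5):
    i=bot.camera_info(cam); im=bot.snapshot(cam); cv2.imwrite(f'pics/{name}_raw.png',im)
    o=im if crop is None else im[crop[1]:crop[3],crop[0]:crop[2]]
    cv2.imwrite(f'pics/{name}.png',cv2.resize(o,None,fx=s,fy=s,interpolation=cv2.INTER_CUBIC)); return i,im
E
python3 - <<'E'
from h import *
for c in('top','side'):
    i,_=snap(c,c+'0'); print(c,i)
print(bot.state())
E
```

```text
top {'fx': 493.70996726958504, 'fy': 493.70996726958504, 'cx': 255.67401433409515, 'cy': 189.73716975559432, 'distortion': array([-0.10377099,  0.        ,  0.        ,  0.        ,  0.        ]), 'position': array([ 0.41974818, -0.00228292,  1.46853548]), 'orientation': array([-0.05226713,  0.04701913,  0.70536351, -0.70535074])}
side {'fx': 366.3112752199558, 'fy': 366.3112752199558, 'cx': 252.0130974709875, 'cy': 191.34323228924825, 'distortion': array([-0.01417377,  0.        ,  0.        ,  0.        ,  0.        ]), 'position': array([ 0.17944413, -0.6181841 ,  0.92071778]), 'orientation': array([ 0.34494694, -0.11352752, -0.293171  ,  0.88440594])}
{'time_s': 0.1, 'q': array([ 1.28149866,  0.50827455, -0.23753585,  1.50102694,  0.12571589,
        1.14888085, -0.15478267]), 'joint_vel': array([-0.00132222, -0.00190246, -0.00148482, -0.00367818,  0.00065097,
        0.00025105, -0.00249294]), 'tau': array([-5.05493110e-03, -6.21833539e+01, -2.19494529e+00, -2.50206774e+01,
        1.24420255e-02,  7.79812981e-03,  2.05916206e-05]), 'ee_pos': array([ 0.24015003, -0.57654398,  0.23050588]), 'ee_rot': array([ 9.80575926e-01,  1.96138252e-01, -1.74234653e-04, -7.80442452e-04]), 'wrist_force': array([-0.36531801,  0.7925175 ,  0.58976851]), 'moment': array([ 0.04643148, -0.0251116 ,  0.02659265]), 'gripper_force': 0.0, 'finger_gap': 0.08534349808650496}
```

View pics/top0.png

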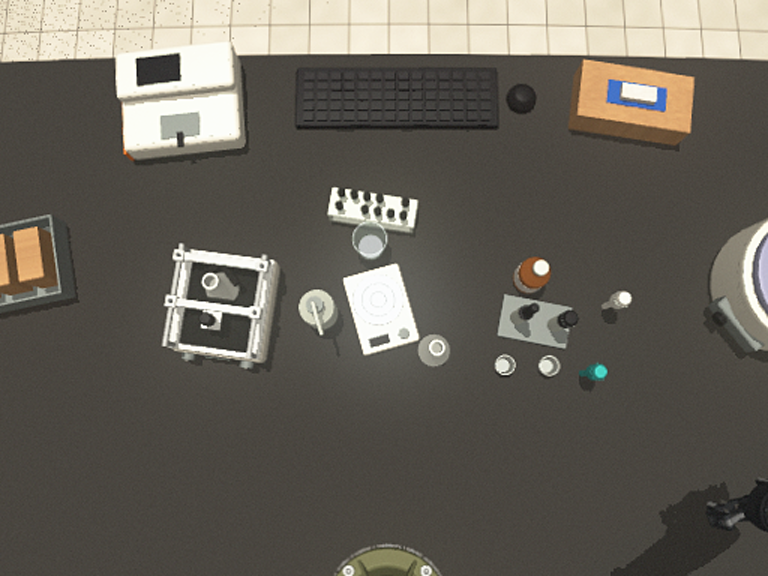

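View pics/side0.png

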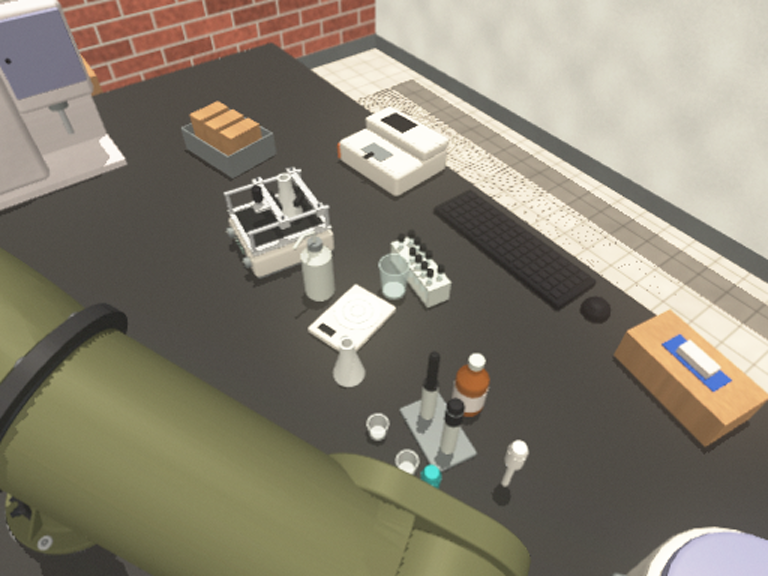

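The top view shows the shaker at left: flask mouth at about (210,282), knob at about (207,318) and rail blocks at the corners. The stirrer plate is at (378,299). In the holder, the tall slim probe is at (528,311) and the thick-headed pH electrode is in the right tube at (568,318). I'll zoom in to measure.

Run:
```python
import cv2,numpy as np
im=cv2.imread('pics/top0_raw.png')
a=cv2.resize(im[155:250,105:195],None,fx=5,fy=5,interpolation=cv2.INTER_CUBIC)[:475,:400]
b=cv2.resize(im[165:260,325:405],None,fx=5,fy=5,interpolation=cv2.INTER_CUBIC)
cv2.imwrite('pics/z.png',np.hstack([a,b]))
```

```text
(no output)
```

View pics/z.png

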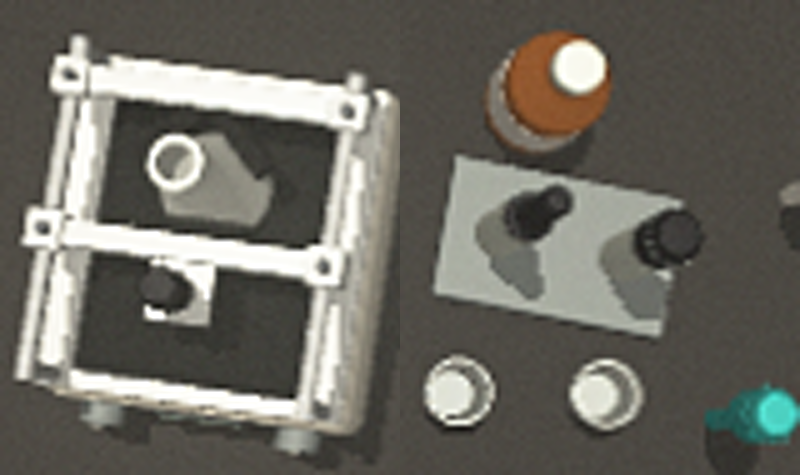

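Run:
```python
from h import *
i=bot.camera_info('top'); im=cv2.imread('pics/top0_raw.png')
A=lambda x,y:(x/5+105-.4,y/5+155-.4)
B=lambda x,y:((x-400)/5+325-.4,y/5+165-.4)
np.set_printoptions(precision=4,suppress=True)
print('mouth',onz(i,[A(176,163)],.193)); print('knob',onz(i,[A(163,287)],.189))
b=onz(i,[A(70,73),A(348,110),A(43,228),A(323,267)],.154); print('blocks',b)
print(np.linalg.norm(b[0]-b[1]),np.linalg.norm(b[2]-b[3]))
yv=(b[0]-b[1]+b[2]-b[3]);print('yaw from y',np.degrees(np.arctan2(-yv[0],yv[1])))
xv=(b[0]-b[2]+b[1]-b[3]);print('yaw from x',np.degrees(np.arctan2(xv[1],xv[0])))
print('elec',onz(i,[B(672,235)],.160))
h=onz(i,[B(457,155),B(433,293),B(662,335),B(683,200)],.012);c=h.mean(0);print('holder',c,[np.linalg.norm(h[k]-h[k-1]) for k in range(4)])
v=h[0]+h[1]-h[2]-h[3];v/=np.linalg.norm(v);print('tubes',c+v*.0375,c-v*.0375)
g=im.min(2); m=(g>185).astype(np.uint8); n,l,s,ce=cv2.connectedComponentsWithStats(m)
k=l[215,240] or l[190,250]; mk=(l==k).astype(np.uint8)
r=cv2.minAreaRect(cv2.findContours(mk,0,2)[0][0]); print(s[k],r)
p=onz(i,cv2.boxPoints(r),.020);print('stir',p,p.mean(0),[np.linalg.norm(p[j]-p[j-1]) for j in range(4)])
# washbottle,beaker,spare
print('wash cap',onz(i,[(318/1.5,308/1.5)],.17),'spare',onz(i,[(437/1.5,348/1.5)],.105),'beaker',onz(i,[(370/1.5,232/1.5)],.085))
```

```text
mouth [[0.6071 0.3121 0.193 ]]
knob [[0.542  0.3179 0.189 ]]
blocks [[0.6626 0.3823 0.154 ]
 [0.6418 0.2284 0.154 ]
 [0.5773 0.3938 0.154 ]
 [0.5563 0.2399 0.154 ]]
0.15528483218765343 0.15526045622115703
yaw from y -7.741195345422227
yaw from x -7.6637674782809455
elec [[ 0.5457 -0.3222  0.16  ]]
holder [ 0.5538 -0.2904  0.012 ] [np.float64(0.1377128785138534), np.float64(0.08380679306045394), np.float64(0.13814991392356651), np.float64(0.08178704669342751)]
tubes [ 0.5609 -0.2536  0.012 ] [ 0.5466 -0.3273  0.012 ]
[ 229  176   50   60 1904] ((253.4339599609375, 205.51885986328125), (53.158531188964844, 38.18622970581055), 74.05460357666016)
stir [[ 0.6383  0.0914  0.02  ]
 [ 0.6698 -0.0177  0.02  ]
 [ 0.5177 -0.0602  0.02  ]
 [ 0.4869  0.0474  0.02  ]] [0.5782 0.0152 0.02  ] [np.float64(0.15761429082578596), np.float64(0.11353136224166406), np.float64(0.15796889928160018), np.float64(0.11193548968350035)]
wash cap [[0.5618 0.1231 0.17  ]] spare [[ 0.4949 -0.0905  0.105 ]] beaker [[0.7168 0.0339 0.085 ]]
```

```bash
cat >> h.py <<'E'
def row(*targets):
    """targets: (x,y,z,heading_deg) world; prints rows relative to the current pose"""
    s=bot.state(); p=np.array(s['ee_pos']); r=R.from_quat(s['ee_rot'])
    xa=r.apply([1,0,0]); print('t',s['time_s'],'pos',p.round(4),'head',round(np.degrees(np.arctan2(xa[1],xa[0])),2),'F',s['wrist_force'].round(1),'gap',round(s['finger_gap'],4),'gf',round(s['gripper_force'],1))
    for t in targets:
        d=r.inv().apply(np.array(t[:3])-p)*1000
        g=R.from_euler('z',t[3],degrees=True)*R.from_euler('x',180,degrees=True)
        v=np.degrees((r.inv()*g).as_rotvec())
        print(' '.join(f'{a:.1f}' for a in [*d,*v]))
E
python3 -c "
from h import *
row((.52,-.325,.33,-10),(.54,-.05,.33,-8),(.542,.319,.30,-7.7))"
```

```text
t 0.1 pos [ 0.2402 -0.5765  0.2305] head 22.62 F [-0.4  0.8  0.6] gap 0.0853 gf 0.0
355.1 -124.7 -99.3 -0.1 0.0 32.6
479.3 -370.9 -98.9 -0.1 0.0 30.6
623.1 -710.6 -68.4 -0.1 0.0 30.3
```

Request:
apply_moves --moves "40 -14 -60 0 0 6; 90 -30 -99 0 0 14; 145 -50 -99 0 0 22; 200 -70 -99 0 0 32.6; 255 -90 -99 0 0 32.6; 310 -110 -99 0 0 32.6; 355.1 -124.7 -99.3 0 0 32.6; 355.1 -124.7 -99.3 0 0 32.6; 355.1 -124.7 -99.3 0 0 32.6"

```text
time_s: 1.23
ee_pos: [0.5196, -0.3258, 0.3301]
ee_rot: [0.996, -0.087, -0.001, 0.0]
wrist_force: [-0.4, -0.2, -0.5]
finger_gap: 0.0855
gripper_force: 0.0
```

```bash
python3 -c "
from h import *
i,_=snap('wrist','w1'); print(i['position'],i['orientation'],i['fx'])
print(proj(i,[[.5457,-.3222,.16]]))
row((.53,-.05,.33,-8),(.542,.319,.30,-7.7))"
```

```text
[ 0.58448494 -0.33767191  0.47176553] [ 0.08522617 -0.10095912  0.75931977 -0.63716343] 309.7696262613309
[[248.48658196 147.32136253]]
t 1.275 pos [ 0.5191 -0.3265  0.3303] head -10.09 F [ 0.6  0.3 -0.2] gap 0.0854 gf 0.0
-37.7 -274.1 0.1 0.0 0.1 -2.1
-90.5 -639.6 29.9 0.0 0.1 -2.4
```

View pics/w1.png

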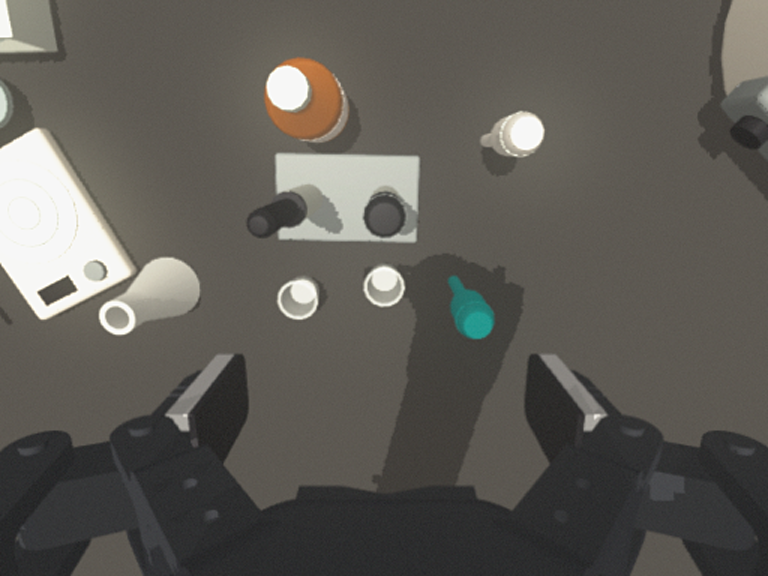

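The wrist view shows the thick-headed electrode at (384,214), the slim probe at (265,218), the stirrer at left and the spare flask at (118,316). I'll work out the electrode position from this view, then go to the knob.

Run:
```python
from h import *
i=bot.camera_info('wrist')
a=lambda *p:[(x/1.5,y/1.5) for x,y in p]
print('elec',onz(i,a((384,215)),.155))
h=onz(i,a((276,154),(279,240),(415,242),(419,156)),.012);c=h.mean(0)
v=h[0]+h[1]-h[2]-h[3];v/=np.linalg.norm(v);print('tubes',c+v*.0375,c-v*.0375,[np.linalg.norm(h[k]-h[k-1]) for k in range(4)])
print('plate',onz(i,a((25,213)),.022))
row((.53,-.05,.33,-8),(.542,.319,.30,-7.7))
```

```text
elec [[ 0.54727081 -0.33100905  0.155     ]]
tubes [ 0.55948103 -0.25822545  0.012     ] [ 0.5452748  -0.33186772  0.012     ] [np.float64(0.136555791148674), np.float64(0.08300485374055393), np.float64(0.1361147373187898), np.float64(0.08317130633862191)]
plate [[0.59530169 0.01465916 0.022     ]]
t 1.275 pos [ 0.5191 -0.3265  0.3303] head -10.09 F [ 0.6  0.3 -0.2] gap 0.0854 gf 0.0
-37.7 -274.1 0.1 0.0 0.1 -2.1
-90.5 -639.6 29.9 0.0 0.1 -2.4
```

Request:
apply_moves --moves "-8 -50 0 0 0 0; -15 -110 0 0 0 0; -23 -170 0 0 0 -1; -30 -230 0 0 0 -2; -38 -290 0 0 0 -2.1; -46 -350 0 0 0 -2.2; -55 -410 0 0 0 -2.4; -64 -470 0 0 0 -2.4; -74 -530 10 0 0 -2.4; -82 -590 20 0 0 -2.4" --claw 0.7

```text
time_s: 2.52
ee_pos: [0.5425, 0.2697, 0.3107]
ee_rot: [0.998, -0.068, 0.001, 0.0]
wrist_force: [0.1, -1.3, -0.2]
finger_gap: 0.0598
gripper_force: 0.0
```

Run:
```python
from h import *
row((.542,.319,.26,-7.7),(.542,.319,.157,-7.7))
i,_=snap('wrist','w2')
print(proj(i,[[.6071,.3121,.193],[.542,.319,.189]])*1.5)
```

```text
t 2.525 pos [0.5425 0.2697 0.3107] head -7.79 F [ 0.1 -1.3 -0.2] gap 0.0598 gf 0.0
-7.2 -48.9 50.7 0.0 -0.1 -0.1
-7.3 -48.9 153.7 0.0 -0.1 -0.1
[[291.24291456 173.17255431]
 [301.73845838 287.14073758]]
```

View pics/w2.png

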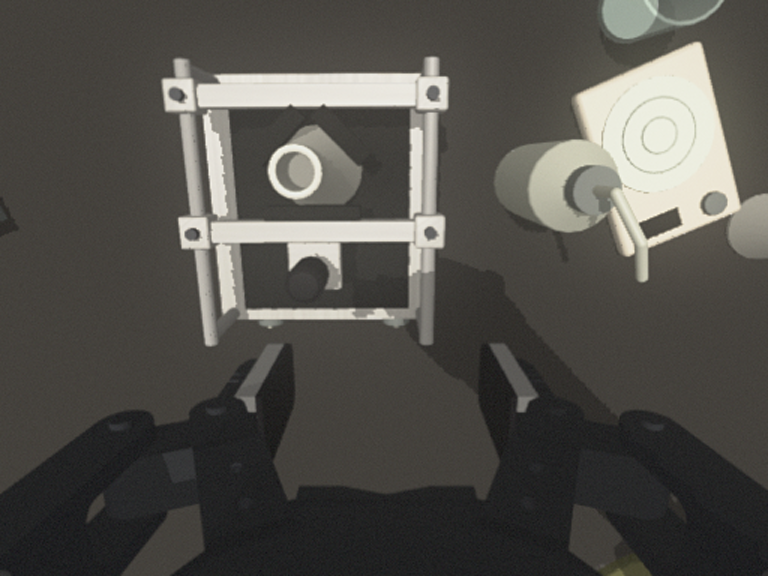

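Mouth at (295,171) and knob top at about (306,280), both a few px from the prediction, so the position is good to about 3 mm. I'll go over the knob and cross-check.

Request:
apply_moves --moves "-3 -20 15 0 0 0; -6 -40 35 0 0 0; -7.2 -48 50 0 0 0; -7.2 -48 50 0 0 0; -7.2 -48 50 0 0 0"

```text
time_s: 3.2
ee_pos: [0.5415, 0.3175, 0.261]
ee_rot: [0.998, -0.067, 0.0, 0.0]
wrist_force: [0.3, -0.2, 0.3]
finger_gap: 0.0598
gripper_force: 0.0
```

Run:
```python
from h import *
row((.542,.319,.26,-7.7),(.542,.319,.157,-7.7))
i,im=snap('wrist','w3')
s=bot.state();print(i['cx'],proj(i,[s['ee_pos'],[.6071,.3121,.193],[.542,.319,.189]])*1.5)
```

```text
t 3.2 pos [0.5415 0.3175 0.261 ] head -7.67 F [ 0.3 -0.2  0.3] gap 0.0598 gf 0.0
0.3 -1.5 1.0 0.0 -0.0 0.0
0.2 -1.6 104.0 0.0 -0.0 0.0
257.1817864919689 [[383.74316818 364.28547699]
 [376.78069217 158.80164473]
 [381.42821814 299.62124169]]
```

View pics/w3.png

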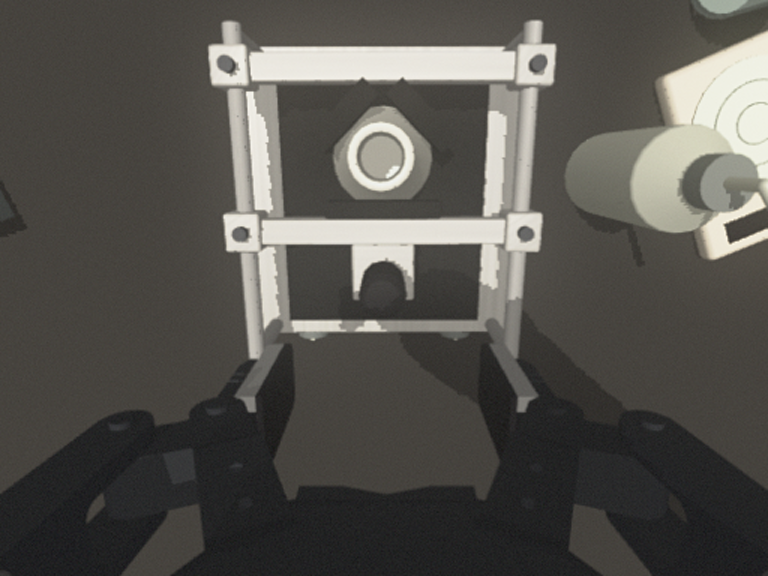

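Request:
apply_moves --moves "0.7 -2.5 35 0 0 0; 0.7 -2.5 70 0 0 0; 0.7 -2.5 95 0 0 0; 0.7 -2.5 104 0 0 0; 0.7 -2.5 104 0 0 0"

```text
time_s: 3.88
ee_pos: [0.5423, 0.3207, 0.1571]
ee_rot: [0.998, -0.066, 0.0, -0.0]
wrist_force: [0.8, -0.4, -0.1]
finger_gap: 0.0598
gripper_force: 0.0
```

Request:
apply_moves --moves "0 0 0 0 0 0; 0 0 0 0 0 0; 0 0 0 0 0 0; 0 0 0 0 0 0; 0 0 0 0 0 0; 0 0 0 0 0 0" --claw 0 --force 50

```text
time_s: 4.62
ee_pos: [0.5423, 0.3194, 0.158]
ee_rot: [0.998, -0.067, 0.001, 0.001]
wrist_force: [-1.9, -5.5, 7.9]
finger_gap: 0.0222
gripper_force: 49.3
```

Request:
apply_moves --moves "-4 0 0 0 0 0; -10 0 0 0 0 0; -17 0 0 0 0 0; -24 0 0 0 0 0; -31 0 0 0 0 0; -38 0 0 0 0 0; -44 0 0 0 0 0; -49 0 0 0 0 0; -51 0 0 0 0 0; -51 0 0 0 0 0"

```text
time_s: 5.88
ee_pos: [0.4939, 0.3258, 0.158]
ee_rot: [0.998, -0.067, 0.002, 0.001]
wrist_force: [3.9, -5.0, 3.7]
finger_gap: 0.0228
gripper_force: 49.2
```

Request:
apply_moves --moves "0 0 0 0 0 0; 0 0 0 0 0 0; 0 0 0 0 0 0; 0 0 0 0 0 0" --claw 0.7

```text
time_s: 6.38
ee_pos: [0.4912, 0.3279, 0.1566]
ee_rot: [0.998, -0.066, -0.0, -0.0]
wrist_force: [0.3, -0.0, -1.1]
finger_gap: 0.0597
gripper_force: 0.0
```

Request:
apply_moves --moves "0 0 -30 0 0 0; 0 0 -70 0 0 0; 0 0 -110 0 0 0; 0 0 -110 0 0 0; 0 0 -110 0 0 0"

```text
time_s: 7.0
ee_pos: [0.4911, 0.3275, 0.266]
ee_rot: [0.998, -0.066, -0.0, 0.0]
wrist_force: [0.4, 0.1, -0.2]
finger_gap: 0.0598
gripper_force: 0.0
```

Run:
```python
from h import *
row((.607,.312,.265,-7.7),(.607,.312,.170,-7.7))
i,im=snap('wrist','w4')
s=bot.state();print(proj(i,[s['ee_pos'],[.6071,.3121,.193],[.542-.0495,.320+.0067,.189]])*1.5)
```

```text
t 7.0 pos [0.4911 0.3275 0.266 ] head -7.58 F [ 0.4  0.1 -0.2] gap 0.0598 gf 0.0
117.0 0.0 1.0 0.0 0.0 0.1
117.0 -0.0 96.0 0.0 0.0 0.1
[[384.80943001 363.70655295]
 [384.18782086  32.12007057]
 [385.68648074 294.06308222]]
```

View pics/w4.png

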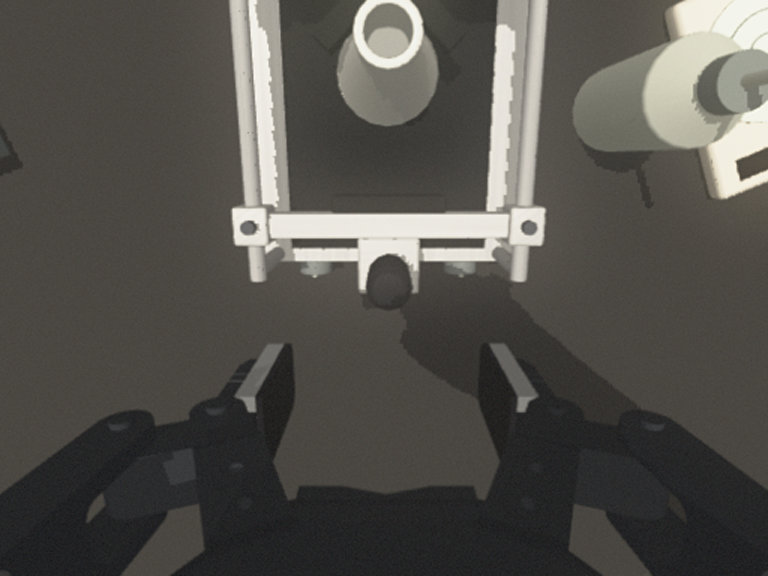

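The view shows the jaw at its open end, knob at (389,285), and the flask still upright on the mat with its mouth at (388,33). Now I'll grasp the neck.

Request:
apply_moves --moves "30 0 1 0 0 0; 80 0 1 0 0 0; 117 -0.5 1 0 0 0; 117 -0.5 25 0 0 0; 117 -0.5 60 0 0 0; 117 -0.5 95 0 0 0; 117 -0.5 106 0 0 0; 117 -0.5 106 0 0 0; 117 -0.5 106 0 0 0"

```text
time_s: 8.18
ee_pos: [0.608, 0.3133, 0.162]
ee_rot: [0.998, -0.066, 0.001, -0.001]
wrist_force: [-0.7, -0.3, -0.3]
finger_gap: 0.0596
gripper_force: 0.0
```

Request:
apply_moves --moves "0 0 0 0 0 0; 0 0 0 0 0 0; 0 0 0 0 0 0; 0 0 0 0 0 0; 0 0 0 0 0 0; 0 0 0 0 0 0" --claw 0 --force 50

```text
time_s: 8.93
ee_pos: [0.6078, 0.313, 0.1616]
ee_rot: [0.998, -0.066, 0.001, -0.0]
wrist_force: [-1.2, -0.9, 6.3]
finger_gap: 0.0282
gripper_force: 50.2
```

Request:
apply_moves --moves "-3 0 0 0 0 0; -8 0 0 0 0 0; -14 0 -1 0 0 0; -20 0 -2 0 0 0; -24 0 -3 0 0 0; -24 0 -15 0 0 0; -24 0 -40 0 0 0; -24 0 -75 0 0 0; -24 0 -110 0 0 0; -24 0 -140 0 0 0"

```text
time_s: 10.18
ee_pos: [0.5837, 0.316, 0.3029]
ee_rot: [0.998, -0.066, 0.001, -0.0]
wrist_force: [-0.2, 1.2, -0.9]
finger_gap: 0.0288
gripper_force: 49.5
```

Run:
```python
from h import *
row((.5955,.018,.31,-7.7),(.5955,.018,.11,-7.7))
i,im=snap('side','s2',(100,80,340,260),3)
```

```text
t 10.175 pos [0.5837 0.316  0.3029] head -7.58 F [-0.2  1.2 -0.9] gap 0.0288 gf 49.5
51.0 293.8 -7.4 -0.1 -0.1 0.1
50.8 294.0 192.6 -0.1 -0.1 0.1
```

View pics/s2.png

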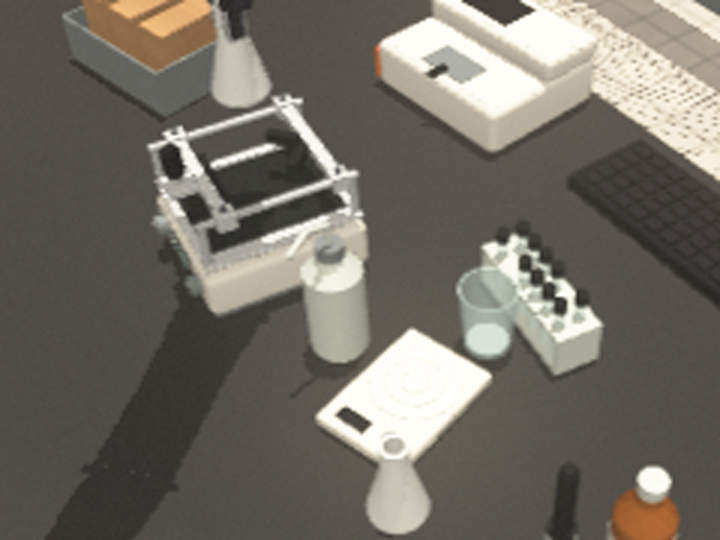

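Flask held upright above the shaker, seen at (240,65) with the jaw open and the wash bottle below its base height. Carrying it to the stirrer.

Request:
apply_moves --moves "3 12 -8 0 0 0; 9 42 -8 0 0 0; 16 82 -8 0 0 0; 23 124 -8 0 0 0; 30 166 -8 0 0 0; 37 208 -8 0 0 0; 44 248 -8 0 0 0; 49 278 -8 0 0 0; 51 293 -8 0 0 0; 51 293.5 -8 0 0 0"

```text
time_s: 11.48
ee_pos: [0.5951, 0.0171, 0.3082]
ee_rot: [0.998, -0.067, -0.0, 0.0]
wrist_force: [0.1, 0.7, -1.2]
finger_gap: 0.0286
gripper_force: 49.5
```

Request:
apply_moves --moves "0 0 20 0 0 0; 0 0 55 0 0 0; 0 0 95 0 0 0; 0 0 135 0 0 0; 0 0 165 0 0 0; 0 0 185 0 0 0; 0 0 193 0 0 0; 0 0 193 0 0 0; 0 0 193 0 0 0"

```text
time_s: 12.6
ee_pos: [0.5961, 0.0188, 0.1166]
ee_rot: [0.998, -0.066, 0.001, -0.0]
wrist_force: [1.4, -1.1, -1.2]
finger_gap: 0.0286
gripper_force: 49.5
```

```bash
python3 -c "
from h import *
row((.5955,.0185,.0956,-7.7))"
```

```text
t 12.6 pos [0.5961 0.0188 0.1166] head -7.56 F [ 1.4 -1.1 -1.2] gap 0.0286 gf 49.5
-0.6 0.4 21.0 -0.0 -0.1 0.1
```

Request:
apply_moves --moves "-0.5 0 8 0 0 0; -0.5 0 14 0 0 0; -0.5 0 18 0 0 0; -0.5 0 20 0 0 0; -0.5 0 20 0 0 0; -0.5 0 20 0 0 0"

```text
time_s: 13.35
ee_pos: [0.5951, 0.0182, 0.0957]
ee_rot: [0.998, -0.066, 0.0, 0.0]
wrist_force: [-0.1, -0.4, 0.1]
finger_gap: 0.0281
gripper_force: 49.6
```

Request:
apply_moves --moves "0 0 0.7 0 0 0; 0 0 1.4 0 0 0; 0 0 1.4 0 0 0; 0 0 1.4 0 0 0"

```text
time_s: 13.85
ee_pos: [0.5953, 0.0181, 0.0956]
ee_rot: [0.998, -0.066, 0.001, 0.0]
wrist_force: [-2.3, -1.0, 10.8]
finger_gap: 0.0285
gripper_force: 50.8
```

Contact with the plate is felt (10.8 N up). Releasing slowly, then rising.

Request:
apply_moves --moves "0 0 -1 0 0 0; 0 0 -1 0 0 0; 0 0 -1 0 0 0; 0 0 -1 0 0 0; 0 0 -1 0 0 0; 0 0 -1 0 0 0" --claw 0.65

```text
time_s: 14.6
ee_pos: [0.5949, 0.0183, 0.0951]
ee_rot: [0.998, -0.066, -0.0, -0.0]
wrist_force: [-0.3, -0.0, -0.7]
finger_gap: 0.0554
gripper_force: 0.0
```

Request:
apply_moves --moves "0 0 -30 0 0 0; 0 0 -70 0 0 0; 0 0 -120 0 0 0; 0 0 -170 0 0 0; 0 0 -220 0 0 0; 0 0 -220 0 0 0"

```text
time_s: 15.35
ee_pos: [0.5966, 0.0188, 0.3196]
ee_rot: [0.998, -0.066, 0.004, -0.001]
wrist_force: [0.3, -0.4, -0.1]
finger_gap: 0.0556
gripper_force: 0.0
```

Run:
```python
from h import *
row((.525,-.327,.315,-10))
i,im=snap('top','t2',(190,140,390,290),3.5)
m=proj(i,[[.5955,.0185,.127],[.5955,.0202,.022]]);print((m-[190,140])*3.5)
```

```text
t 15.35 pos [0.5966 0.0188 0.3196] head -7.59 F [ 0.3 -0.4 -0.1] gap 0.0556 gf 0.0
-25.4 352.3 3.8 -0.1 -0.5 2.4
[[216.11725916 191.82314032]
 [216.00430074 207.99859712]]
```

View pics/t2.png

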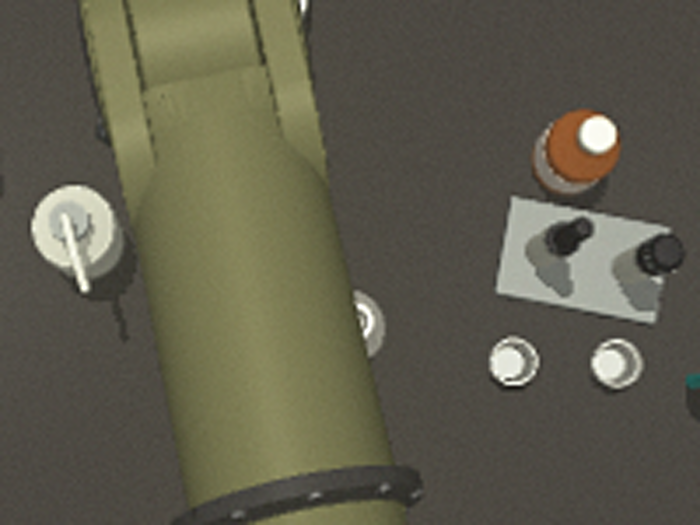

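The arm hides the flask in this view; the holder is unchanged. Moving above the electrode and looking again.

Request:
apply_moves --moves "0 20 2 0 0 0; -1 70 4 0 0 1; -1 130 4 0 0 2; -2 190 4 0 0 2; -3 250 4 0 0 2; -4 300 4 0 0 2; -5 340 4 0 0 2.4; -5 350 4 0 0 2.4; -5 350 4 0 0 2.4; -5 350 4 0 0 2.4"

```text
time_s: 16.65
ee_pos: [0.5441, -0.3264, 0.3107]
ee_rot: [0.996, -0.086, -0.0, -0.001]
wrist_force: [-0.7, -0.4, 0.3]
finger_gap: 0.0557
gripper_force: 0.0
```

Run:
```python
from h import *
row((.546,-.325,.25,-10),(.546,-.325,.12,-10))
i,im=snap('top','t3'); j,jm=snap('wrist','w5')
s=bot.state()
print('wr',proj(j,[s['ee_pos'],[.5457,-.3222,.16],[.5466,-.3273,.16]])*1.5)
f=cv2.resize(im[150:250,215:300],None,fx=4.7,fy=4.7,interpolation=cv2.INTER_CUBIC)
w=cv2.resize(jm,(512,384))[:, 60:452]
o=np.zeros((480,800,3),np.uint8);o[:470,:399]=f;o[:384,400:792]=w
cv2.imwrite('pics/c5.png',o)
print('top',(proj(i,[[.5955,.0185,.127],[.5955,.0202,.022]])-[215,150])*4.7)
```

```text
t 16.65 pos [ 0.5441 -0.3264  0.3107] head -9.86 F [-0.7 -0.4  0.3] gap 0.0557 gf 0.0
1.7 -1.6 60.7 -0.1 0.0 0.1
1.8 -1.4 190.7 -0.1 0.0 0.1
wr [[384.3413552  364.15568931]
 [378.47485922 262.92871924]
 [386.02991911 260.26163558]]Traceback (most recent call last):
  File "<stdin>", line 8, in <module>
ValueError: could not broadcast input array from shape (470,400,3) into shape (470,399,3)
```

Run:
```python
from h import *
i=bot.camera_info('top'); im=cv2.imread('pics/t3_raw.png'); jm=cv2.imread('pics/w5_raw.png')
f=cv2.resize(im[150:250,215:300],(400,470),interpolation=cv2.INTER_CUBIC)
o=np.zeros((480,800,3),np.uint8);o[:470,:400]=f;o[:384,400:792]=jm[:,60:452]
cv2.imwrite('pics/c5.png',o)
print('top',(proj(i,[[.5955,.0185,.127],[.5955,.0202,.022]])-[215,150])*4.7)
```

```text
top [[172.71460516 210.59107414]
 [172.56291814 232.31240184]]
```

View pics/c5.png

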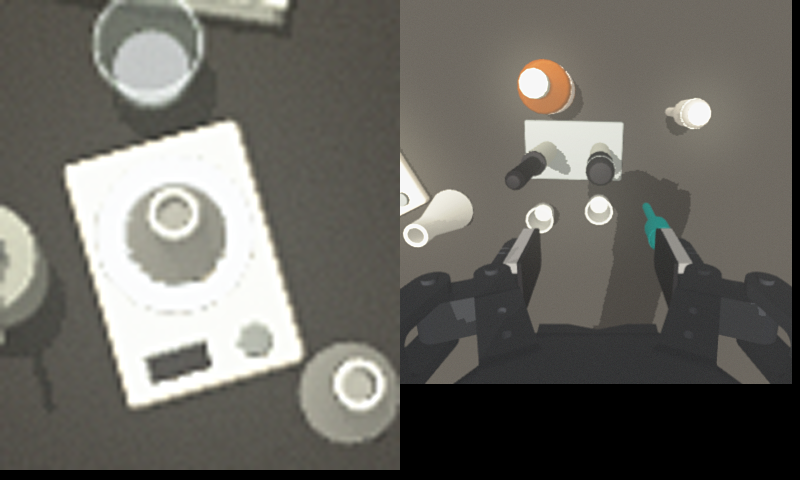

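The flask stands in the middle of the plate: mouth at (173,211) against a predicted (173,211). The wrist view shows the thick-headed electrode at (600,170) and the slim probe to its left. Now descending on the electrode.

Request:
apply_moves --moves "2.2 0 20 0 0 0; 2.2 0.5 60 0 0 0; 2.2 0.5 100 0 0 0; 2.2 0.5 140 0 0 0; 2.2 0.5 170 0 0 0; 2.2 0.5 188 0 0 0; 2.2 0.5 194 0 0 0; 2.2 0.5 194 0 0 0; 2.2 0.5 194 0 0 0"

```text
time_s: 17.88
ee_pos: [0.5466, -0.3289, 0.1183]
ee_rot: [0.996, -0.087, 0.001, 0.0]
wrist_force: [-0.3, -0.5, 0.1]
finger_gap: 0.0557
gripper_force: 0.0
```

Request:
apply_moves --moves "0 0 0 0 0 0; 0 0 0 0 0 0; 0 0 0 0 0 0; 0 0 0 0 0 0; 0 0 0 0 0 0; 0 0 0 0 0 0" --claw 0 --force 40

```text
time_s: 18.62
ee_pos: [0.5462, -0.329, 0.1181]
ee_rot: [0.996, -0.087, 0.001, 0.0]
wrist_force: [-1.2, 0.2, 6.1]
finger_gap: 0.0288
gripper_force: 39.5
```

```bash
python3 -c "
from h import *
row((.5465,-.327,.25,-10))
import numpy as np
print(bot.state()['moment'])"
```

```text
t 18.625 pos [ 0.5462 -0.329   0.1181] head -9.98 F [-1.2  0.2  6.1] gap 0.0288 gf 39.5
0.1 -2.0 -132.0 0.0 -0.1 0.0
[0.15511264 0.21810207 0.06541341]
```

Request:
apply_moves --moves "0 0 -8 0 0 0; 0 0 -25 0 0 0; 0 0 -50 0 0 0; 0 0 -80 0 0 0; 0 0 -110 0 0 0; 0 0 -145 0 0 0; 0 0 -180 0 0 0; 0 0 -205 0 0 0; 0 0 -215 0 0 0; 0 0 -215 0 0 0"

```text
time_s: 19.88
ee_pos: [0.5459, -0.3288, 0.3327]
ee_rot: [0.996, -0.087, 0.0, 0.0]
wrist_force: [0.0, -0.1, -2.2]
finger_gap: 0.0287
gripper_force: 39.5
```

Run:
```python
from h import *
row((.5955,.0185,.333,-10))
i,im=snap('side','s3'); j,jm=snap('wrist','w6'); s=bot.state()
P=s['ee_pos']; tip=P+[0,0,-.0961]; top=P+[0,0,.042]
a=proj(i,[tip,P,top]); b=proj(j,[tip,P]); print(a,b)
x,y=a[1].astype(int); x0=max(0,min(x-50,412));y0=max(0,min(y-50,264)); print(x0,y0)
o=np.zeros((480,800,3),np.uint8); o[:480,:400]=cv2.resize(im[y0:y0+120,x0:x0+100],(400,480),interpolation=cv2.INTER_CUBIC); o[:384,400:]=jm[:,56:456]
cv2.imwrite('pics/c6.png',o)
```

```text
t 19.875 pos [ 0.5459 -0.3288  0.3327] head -9.98 F [ 0.  -0.1 -2.2] gap 0.0287 gf 39.5
-11.4 -350.6 -0.4 0.0 -0.0 0.0
[[307.09426235 251.02313669]
 [312.31076235 224.53069241]
 [314.91510606 211.28466417]] [[256.47403331 191.133108  ]
 [256.05540475 242.56260063]]
262 174
```

View pics/c6.png

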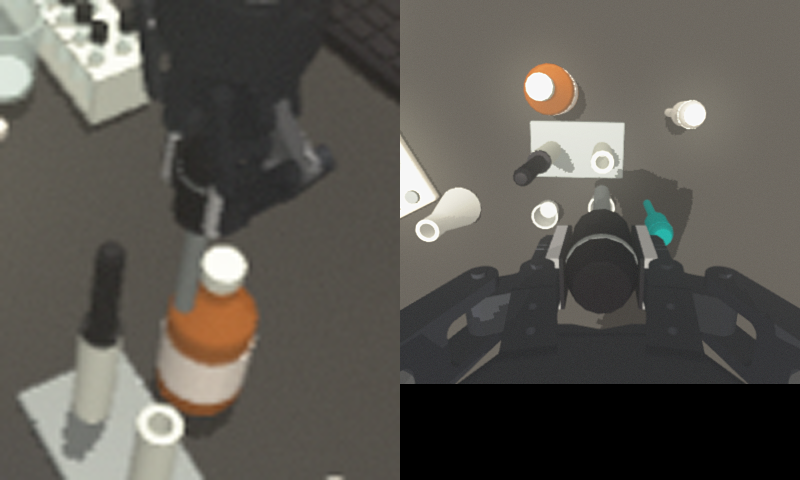

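The electrode is held and its tube is empty at (602,160). The slim probe and the reagent bottle are untouched. I'll check the tilt numerically from these frames, with no more viewing.

Run:
```python
from h import *
i=bot.camera_info('side'); im=cv2.imread('pics/s3_raw.png'); P=bot.state()['ee_pos']
for r in range(231,254):
    print(r,[int(v) for v in im[r,300:318].mean(1)], proj(i,[P+[0,0,-t] for t in (.03,.06,.0961)])[:,0].round(1) if r==231 else '')
print(im[246:253,303:314].tolist()[0])
jm=cv2.imread('pics/w6_raw.png')
for r in range(180,212,2): print(r,[int(v) for v in jm[r,244:274].mean(1)])
```

```text
231 [81, 85, 82, 83, 82, 83, 81, 78, 65, 57, 48, 43, 61, 105, 136, 125, 81, 47] [310.6 308.9 307.1]
232 [81, 83, 83, 82, 82, 83, 79, 82, 86, 87, 77, 67, 65, 105, 137, 140, 109, 60] 
233 [84, 84, 82, 81, 81, 81, 80, 80, 87, 97, 104, 108, 108, 99, 109, 114, 92, 70] 
234 [83, 80, 82, 82, 85, 79, 81, 81, 90, 100, 106, 110, 109, 99, 81, 80, 81, 80] 
235 [84, 83, 83, 81, 81, 82, 81, 82, 93, 100, 108, 109, 106, 95, 96, 132, 154, 155] 
236 [81, 84, 81, 83, 82, 82, 82, 84, 92, 104, 108, 108, 105, 117, 172, 239, 251, 251] 
237 [81, 84, 81, 83, 83, 80, 81, 87, 95, 102, 107, 108, 104, 196, 244, 250, 250, 250] 
238 [84, 81, 82, 79, 80, 80, 80, 87, 98, 105, 107, 105, 135, 231, 250, 250, 250, 250] 
239 [84, 80, 80, 82, 83, 83, 81, 89, 100, 105, 109, 110, 169, 240, 251, 251, 251, 250] 
240 [83, 82, 81, 81, 82, 82, 82, 92, 101, 108, 109, 107, 161, 238, 251, 251, 251, 251] 
241 [83, 80, 83, 82, 82, 82, 83, 92, 103, 106, 109, 105, 120, 222, 250, 251, 251, 251] 
242 [82, 82, 82, 83, 81, 82, 85, 97, 103, 107, 110, 106, 125, 169, 234, 250, 251, 251] 
243 [83, 80, 80, 84, 83, 81, 89, 97, 106, 109, 108, 102
[... 2711 characters left out ...]
4, 115, 116, 117, 117, 118, 117, 118, 116, 113, 114, 111, 126, 189, 242, 244, 171, 91, 80, 95, 103]
204 [193, 248, 243, 181, 141, 121, 110, 114, 114, 116, 115, 117, 114, 118, 117, 115, 114, 116, 114, 112, 112, 116, 141, 189, 234, 242, 148, 88, 96, 105]
206 [214, 248, 218, 158, 150, 125, 112, 113, 115, 115, 114, 116, 116, 116, 116, 115, 115, 115, 113, 111, 108, 112, 131, 166, 218, 245, 195, 107, 105, 110]
208 [222, 248, 213, 162, 151, 120, 110, 114, 110, 111, 116, 110, 107, 111, 106, 107, 106, 104, 107, 111, 110, 110, 133, 171, 222, 247, 231, 120, 103, 107]
210 [219, 251, 211, 139, 100, 72, 68, 68, 66, 67, 67, 65, 66, 63, 66, 64, 63, 64, 61, 65, 69, 79, 111, 158, 224, 246, 200, 116, 104, 108]
```

Both views put the shaft straight down with the tip within 2 mm of the grip axis. Carrying it over the flask.

Request:
apply_moves --moves "0 -15 0 0 0 0; -2 -55 0 0 0 0; -3 -105 0 0 0 0; -5 -155 0 0 0 0; -6 -205 0 0 0 0; -8 -255 0 0 0 0; -9 -300 0 0 0 0; -10.4 -335 0 0 0 0; -10.4 -350 0 0 0 0; -10.4 -350.6 0 0 0 0"

```text
time_s: 21.22
ee_pos: [0.5962, 0.019, 0.3318]
ee_rot: [0.996, -0.086, -0.0, 0.0]
wrist_force: [-0.5, -0.5, -0.8]
finger_gap: 0.029
gripper_force: 39.6
```

Request:
apply_moves --moves "0 0 15 0 0 0; 0 0 40 0 0 0; 0 0 65 0 0 0; 0 0 82 0 0 0; 0 0 88 0 0 0; 0 0 88 0 0 0; 0 0 88 0 0 0; 0 0 88 0 0 0"

```text
time_s: 22.22
ee_pos: [0.5967, 0.0182, 0.2449]
ee_rot: [0.996, -0.087, 0.001, -0.0]
wrist_force: [0.5, -0.3, 0.4]
finger_gap: 0.029
gripper_force: 39.6
```

Run:
```python
from h import *
row((.5965,.0185,.236,-10))
j,jm=snap('wrist','w7'); P=bot.state()['ee_pos']
t=proj(j,[P+[0,0,-.0961]])[0]; f=proj(j,[[.5955,.0185,.127],[.5955+.015,.0185,.127],[.5955-.015,.0185,.127],[.5955,.0335,.127],[.5955,.0035,.127]]); print(t,f)
for r in range(140,212,2): print(r,' '.join(str(int(v)) for v in jm[r,230:288:2].mean(1)))
```

```text
t 22.225 pos [0.5967 0.0182 0.2449] head -9.99 F [ 0.5 -0.3  0.4] gap 0.029 gf 39.6
-0.3 -0.2 8.9 -0.0 -0.1 0.0
[256.47490545 191.39581804] [[256.49526448 186.06090368]
 [253.43848946 169.2961844 ]
 [259.4660321  202.35387811]
 [239.47578438 188.96236965]
 [273.60063397 183.14506478]]
140 244 244 244 244 244 244 243 221 235 212 192 192 189 185 189 187 185 186 185 192 205 201 243 244 244 243 243 243 243
142 244 244 244 244 245 238 216 235 199 186 190 188 189 189 188 189 186 187 185 182 180 190 188 237 244 243 243 243 243
144 244 244 244 244 238 230 210 188 189 188 190 189 188 187 187 186 186 184 185 183 182 181 180 180 231 244 243 243 243
146 244 244 244 240 229 218 186 188 187 188 190 190 188 187 186 186 185 182 182 180 181 178 176 174 171 238 244 243 243
148 244 244 243 224 215 185 185 186 187 188 186 188 187 187 186 186 185 182 180 178 179 178 177 174 172 193 243 243 243
150 243 244 230 221 184 185 186 187 188 186 187 186 185 187 186 185 182 183 181 180 178 178 175 174 171 177 216 244 243
152 244 242 220 187 182 184 186 185 187 184 186 188 187 184 182 185 183 182 180 177 177 174 17
[... 2756 characters left out ...]
192 189 180 181 181 179
200 240 239 240 240 226 182 188 192 194 191 104 103 95 100 97 99 96 96 150 191 192 191 189 181 182 180 179 181 181
202 239 239 239 240 186 180 179 182 183 181 101 101 95 97 95 99 96 96 152 190 180 181 179 180 181 182 180 179 180
204 236 240 240 240 232 178 183 179 181 173 97 96 95 95 97 95 96 94 136 181 180 181 181 180 179 178 181 182 179
206 226 238 240 240 232 176 180 180 180 165 92 95 96 96 96 95 93 88 133 180 178 177 178 181 181 180 180 180 180
208 168 235 239 240 235 178 178 179 210 186 92 91 92 87 92 91 90 91 129 181 177 178 181 179 177 180 178 180 177
210 102 222 238 239 240 234 207 209 235 143 71 68 70 66 68 69 66 69 108 167 181 180 178 179 178 178 179 179 178
```

Run:
```python
from h import *
j=bot.camera_info('wrist'); P=bot.state()['ee_pos']
a=onz(j,[(258,193)],P[2]-.0961)[0]; b=onz(j,[(259.3,186)],.127)[0]
r=R.from_quat(bot.state()['ee_rot']); print(a,b,'shift in tool mm',r.inv().apply([*(b-a)[:2],0])*1000)
```

```text
[0.59508686 0.01734574 0.1486503 ] [0.59507086 0.01614913 0.127     ] shift in tool mm [ 1.91727875e-01  1.18125222e+00 -9.90134402e-05]
```

Request:
apply_moves --moves "0.2 1 3 0 0 0; 0.2 1 10 0 0 0; 0.2 1 20 0 0 0; 0.2 1 30 0 0 0; 0.2 1 42 0 0 0; 0.2 1 42 0 0 0"

```text
time_s: 23.02
ee_pos: [0.5957, 0.0171, 0.2008]
ee_rot: [0.996, -0.087, -0.001, 0.0]
wrist_force: [0.3, 0.3, -0.6]
finger_gap: 0.0291
gripper_force: 39.5
```

Request:
apply_moves --moves "0 0 8 0 0 0; 0 0 22 0 0 0; 0 0 36 0 0 0; 0 0 48 0 0 0; 0 0 57 0 0 0; 0 0 63 0 0 0; 0 0 65 0 0 0; 0 0 65 0 0 0"

```text
time_s: 24.02
ee_pos: [0.5966, 0.0173, 0.1373]
ee_rot: [0.996, -0.087, 0.0, -0.0]
wrist_force: [-0.1, 0.0, -0.3]
finger_gap: 0.0287
gripper_force: 39.6
```

No side force, and about 2 mm to go. Touching down.

Request:
apply_moves --moves "0 0 1 0 0 0; 0 0 2 0 0 0; 0 0 2.5 0 0 0; 0 0 2.5 0 0 0; 0 0 2.5 0 0 0"

```text
time_s: 24.65
ee_pos: [0.5966, 0.0173, 0.1351]
ee_rot: [0.996, -0.087, 0.0, -0.0]
wrist_force: [-0.8, 0.9, 4.5]
finger_gap: 0.029
gripper_force: 39.9
```

Contact is felt (4.5 N up) at the expected height. Releasing, then rising.

Request:
apply_moves --moves "0 0 -0.5 0 0 0; 0 0 -0.5 0 0 0; 0 0 -0.5 0 0 0; 0 0 -0.5 0 0 0; 0 0 -0.5 0 0 0; 0 0 -0.5 0 0 0" --claw 0.65

```text
time_s: 25.4
ee_pos: [0.5964, 0.0172, 0.1352]
ee_rot: [0.996, -0.087, -0.0, 0.0]
wrist_force: [-0.1, 1.1, 0.1]
finger_gap: 0.0561
gripper_force: 0.0
```

Request:
apply_moves --moves "0 0 -15 0 0 0; 0 0 -40 0 0 0; 0 0 -80 0 0 0; 0 0 -120 0 0 0; 0 0 -160 0 0 0; 0 0 -160 0 0 0; 0 0 -160 0 0 0"

```text
time_s: 26.28
ee_pos: [0.5961, 0.0172, 0.2954]
ee_rot: [0.996, -0.087, 0.0, 0.0]
wrist_force: [0.0, 0.1, -0.6]
finger_gap: 0.0555
gripper_force: 0.0
```

Run:
```python
from h import *
row((.5965,.0185,.236,-10))
for c in('wrist','side'):
    j,jm=snap(c,c+'9')
    print(c,proj(j,[[.5955,.0175,.127],[.5955,.0175,.167],[.5955,.0175,.177]]).round(1))
    m=((jm.max(2)<75)).astype(np.uint8); n,l,s,ce=cv2.connectedComponentsWithStats(m)
    e=proj(j,[[.5955,.0175,.16]])[0].astype(int)
    k=l[e[1],e[0]]; print(k,s[k],ce[k])
```

```text
t 26.275 pos [0.5961 0.0172 0.2954] head -9.98 F [ 0.   0.1 -0.6] gap 0.0555 gf 0.0
0.1 -1.4 59.4 0.0 -0.0 0.0
wrist [[256.4 173. ]
 [256.3 182.4]
 [256.3 185.1]]
0 [     0      0    512    384 131086] [264.24683033 141.09348062]
side [[237.2 184.3]
 [236.7 174.8]
 [236.6 172.3]]
142 [232 170  11  17 143] [237.31468531 178.34965035]
```

The side view has the dark head at columns 232–243, rows 170–187. That matches the predicted seated pose (rows 172–184, column 237), upright. Handing in.

```bash
python3 -c "
from h import *
print(bot.hand_in())"
```

```text
the job is handed in; nothing more can be done
None
```

I handed the job in at about 26 s, and the hand-in returned no verdict: jaw open about 49 mm, flask upright within about 3 mm of the middle of the stirrer plate, and pH electrode seated with its head on the rim; I viewed 11 pictures, one over the limit of 10.

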